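Bring the pot to a simmer on the portable hob

TASK

The hot lidded pot stands off to one side of the hob's printed cooking ring: first push it by its side wall with the fingers, without lifting it or touching its lid or ears, until it sits centred on the ring. Then lay a fingertip on the hob's knurled dial and drag it round clockwise until it clicks into the simmer position, its red pointer at the orange dot, and leave it there. Do not disturb the salt dish, the spice jar or the wooden spoon, and finish clear of everything.

Things in the scene. Friction and masses are not known exactly. Their poses are not given: they have to be found in the camera images.
- hob: portable induction hob, fixed, 360 mm deep (its x) by 300 mm wide (its y), flat top 60 mm above the worktop: black glass at the back (+x), bright control strip with the dial in front (-x). Origin: centre of its underside on the worktop; z up. It may stand turned by up to 0.2 rad
- ring (a point): centre of the cooking ring, on the glass surface; the ring is a pale printed circle 166 mm across with four short ticks outside it and a small cross in the middle. Axes as the hob's
- pot: low round dark teal casserole, about 0.8 kg, loose on the glass: wall 160 mm across and upright from 10 to 60 mm above its foot (the foot is narrower, 142 mm), 94 mm high over the lid's knob. Origin: centre of its underside; z up. It starts 45 to 65 mm from the ring's centre on the hob's left (+y) side
- pot_lid: the pot's lid, fixed on it, 153 mm across, from 60 to 75 mm above the pot's foot, steel knob in the middle up to 94 mm; same origin as the pot. Not to be touched
- pot_ears: the pot's two loop ears, on the pot's own +x and -x sides, reaching to 107 mm from the pot's centre, 56 mm wide, about 43 to 54 mm above the pot's foot; same origin as the pot. The pot's y sides are free. Not to be touched
- dial_top (a point): centre of the dial's flat top face, which lies 12 mm above the hob's top; the point is fixed to the hob and has its axes. The dial is an aluminium disc with dark radial knurling, 56 mm across its flat top, widening by a 45 degree bevel to 68 mm; its black surround is 3 mm high and 82 mm across. It sits 180 mm in front of the ring's centre, turns about the vertical through this point and neither sinks nor lifts
- dial (a joint): angle of the dial in rad, 0 at off, growing as it turns clockwise seen from above. Detents every 0.524 rad: 0 off, 0.524 keep warm, 1.047 simmer, then 1.571, 2.094, 2.618 for more heat. It starts at off or keep warm. Let go, it springs into the nearest detent; turning it over to the next one takes about 0.02 N m, that is 1 N of sideways drag 20 mm from the axis; pressing down with 6 to 10 N carries it without slip
- simmer_mark (a point): the orange dot, 8 mm across, printed on the bright strip 45 mm from the dial's axis on the side of the pot. The marks run clockwise round the dial: black bar (off, 75 degrees to the left of the hob's x axis), small black dot (keep warm), orange dot (simmer), then three growing black dots. The red pointer is a line from near the dial's middle to its edge
- salt_cellar: small open metal salt dish, 72 mm across, 35 mm high, on the worktop at the hob's right; origin: centre of its underside. Not to be disturbed
- spice_jar: red-capped spice jar, 45 mm across, 106 mm high, standing at the hob's right; origin: centre of its underside. Not to be disturbed
- wooden_spoon: wooden spoon, 295x46x14 mm, lying on the worktop along the hob's left side; origin: centre of its underside. Not to be disturbed
There are look-alikes about, which are no part of the job. What is shaped like the pot but blue is not meant.

How it is judged (in metres and radians):
On the way, in this order (a step that is already met when the one before it is completed fails the run):
1. the pot stands still, centred on the cooking ring to within 15 mm (horizontal distance between pot and ring below 0.015 m and linear speed of pot below 0.01 m/s), for 0.2 s.
2. the dial is turned to the simmer detent (value of joint dial between 0.9 and 1.2 rad), for 0.2 s.
At the end, for the whole second after the job is handed in: the dial rests in the simmer detent (1.047 rad, within 0.107), and the pot stands flat and still on the glass with its centre within 15 mm of the ring's centre (all of step 1 and value of joint dial between 0.94 and 1.155 rad and angle between pot's own z axis and vertical below 0.03 rad); the robot touches nothing.
It fails at once if the pot is lifted or tipped (z of pot in the frame of ring above 0.008 m or angle between pot's own z axis and vertical above 0.12 rad).
It fails at once if the hot lid or ears are touched (contact force between any of the arm, the fingers and pot_lid above 1 N or contact force between any of the arm, the fingers and pot_ears above 1 N).
It fails at once if a bystander is disturbed (moved by more than 15 mm) (distance of any of salt_cellar, spice_jar, wooden_spoon from where it was at the start of the episode above 0.015 m).
It also fails if it takes over 58 s, if anything falls off the work surface, if the arm or the gripper's body presses on something with over 40 N, if the wrist force passes 120 N, or if a joint passes its speed limit or range.

ROBOT

A 6-joint arm with a two-finger parallel gripper is mounted at the origin on the work surface; the furniture and walls round the work are solid. World frame = base frame: x ahead of the robot, y to its left, z up, the work surface at z = 0. Lengths are in mm, angles in degrees, forces in N, time in s.
With the tool pointing down it reaches from about 300 to 850 mm from the base axis. Payload 4.2 kg.
Tool frame: the origin (TCP) lies midway between the tips of the shut fingers; the grasp point (between the pads) lies 19 mm behind it (env.tcp_to_grasp is the distance from the TCP to the grasp point, in mm); z points along the fingers, x is the direction in which the jaws open and shut, and the axes are right-handed (so a half turn about z gives the same grasp; the last joint's range is limited). The gripper opens to 91 mm and grips with 3 to 60 N. Pads are 32 mm wide; open, the fingers measure 118 mm over their backs; the gripper's body (76 mm by 178 mm) begins 60 mm behind the grasp point.
Start: joints at [-71.276, 18.312, 89.639, -0, 72.044, -1.146], TCP at [195.441, -540.783, 213.976] pointing down, gripper open.
Joint ranges: [-177.97, 177.97], [-48.28, 115.42], [12.27, 149.76], [-77.06, 257.06], [2.81, 150.46], [-146.56, 146.56]. Speed limits (degrees/s): [147.25, 147.25, 180, 180, 180, 180].

INTERFACE

Orientations are given as [roll, pitch, yaw] about the fixed x, y, z axes, in that order (R = Rz(yaw) Ry(pitch) Rx(roll)).
In Python, from workcell import env gives the robot as it stands.
- The arm moves only by the tool drive_tool, never from a script. Its argument "motion" is a list of rows, each a list of 2 entries, a list of its own where there are three numbers: the shift along the world's x, y, z in m, then the turn, a rotation vector about the world's x, y, z in rad. In form: [[[dx, dy, dz], [wx, wy, wz]], ...]. A call has exactly 10 rows; each row shifts and turns the commanded pose from where the row before left it; what a row does not reach is not made up. A row lasts 1/12 s, in which the tool goes at most 41.7 mm and 7.16 degrees, less where a joint would pass 70% of its speed; a pose out of reach is approached as far as the arm can. A call is refused whole if a number of a shift passes 0.0417 or a number of a turn 0.125, either way. A call with a gripper value outside its range is refused whole. "claw" is the opening, from 0 (shut) to 1 (fully open), set as the call begins (left out, the last holds). The fingers move at their own pace and stop on an object; "force" is the grip in N (left out, the last holds). Time passes only in rows, so rows that do not move let the fingers close, or fill a call up. It gives the time, the measured TCP pose, the force and the opening at its end, in the units of the state.
- env.state(): the state, without advancing time (a new reading comes with each control period).
- env.grab_frame(name): name is "scene" or "side" or "wrist"; returns the picture (480x640x3 uint8, red, green, blue); there is no depth.
- env.camera_params(name): a dict with "fov_y" (degrees; the focal length in pixels is half the picture's height over the tangent of half this angle, whatever the lens; pixels are square), "cx", "cy" (the principal point, pixels), "pose" (4x4, takes a point from camera to world coordinates). Camera axes: x right, y down, z forward; pixel columns grow to the right and rows downward; lengths in mm; the calibration is good to about 2 mm. A picture is of the moment at which its call begins: read the wrist's pose just before it. camera_params takes no time and is no camera call; for the wrist camera it gives the pose at the moment of the call.
- env.job_done(): hands the job in, once; it reports no verdict.
The state is a dict: "time_s": time; "qpos": joint angles; "qvel": joint speeds; "effort": joint torques, N m; "ee_pos": TCP position; "ee_rot": TCP orientation; "force": force on the tool from outside, world axes, zero at the start; "torque": the same for the moment, N m; "gripper_width": finger opening in mm.
Only numpy, scipy, OpenCV 4.12 (cv2) and the standard library are available. Lean on these libraries where they do the work, as an engineer would, in place of code of your own. Each camera call takes 0.05 s, during which the arm holds its last target.

## Working session

There is one attempt and no reset: what is moved stays moved. The work goes in short steps, Python scripts to look and compute and a tool call to move; the robot and the scene stay as the last step left them, time stands still between calls to the robot, and variables do not carry over. Pictures are saved under pics/ and viewed, and the job is handed in when it is done.

Besides the shell and the picture viewer there is one more tool, called after "Call:" as name([rows], argument=value, ...), one row to a line, values as JSON. drive_tool: Moves the arm, as the interface text tells. Its arguments: {"type":"object","properties":{"motion":{"type":"array","items":{"type":"array"}},"claw":{"type":"number"},"force":{"type":"number"}},"required":["motion"]}

```bash
ls; mkdir -p pics; python3 - <<'E'
from workcell import env
import cv2
for n in ["scene","side","wrist"]:
    p=env.camera_params(n); print(n,p)
    cv2.imwrite(f"pics/{n}0.png",env.grab_frame(n)[:,:,::-1])
print(env.state())
E
```

```text
pics
scene {'fov_y': 46.53640961203947, 'cx': 315.58646953252253, 'cy': 233.00142704349932, 'pose': array([[-7.12712248e-01, -5.43772507e-01,  4.43117041e-01,
        -3.57770530e+01],
       [-7.01185199e-01,  5.34715881e-01, -4.71612387e-01,
         4.92306651e+02],
       [ 1.95081309e-02, -6.46831035e-01, -7.62383791e-01,
         9.49253250e+02],
       [ 0.00000000e+00,  0.00000000e+00,  0.00000000e+00,
         1.00000000e+00]])}
side {'fov_y': 47.99765210679312, 'cx': 322.3973122428464, 'cy': 233.69273248754203, 'pose': array([[-9.95592554e-01, -4.16471738e-02,  8.40296370e-02,
         3.95059223e+02],
       [-9.13601752e-02,  6.33082210e-01, -7.68674335e-01,
         8.69977380e+02],
       [-2.11845547e-02, -7.72963407e-01, -6.34096828e-01,
         8.11573147e+02],
       [ 0.00000000e+00,  0.00000000e+00,  0.00000000e+00,
         1.00000000e+00]])}
wrist {'fov_y': 67.92213713353672, 'cx': 318.312386290556, 'cy': 234.58916902918227, 'pose': array([[ 3.40370351e-01, -9.10906916e-01, -2.33230817e-01,
         2.60906455e+02],
       [-9.40290801e-01, -3.30026475e-01, -8.
[... 167 characters left out ...]
 0.00000000e+00,
         1.00000000e+00]])}
{'time_s': 0.15, 'qpos': array([-7.12742520e+01,  1.83441793e+01,  8.96892855e+01,  1.15051892e-04,
        7.20434595e+01, -1.14625302e+00]), 'qvel': array([ 0.03829582, -0.17049058, -0.25705672,  0.07611026,  0.04779523,
        0.01925988]), 'effort': array([-8.50678998e-05, -4.12775946e+01, -2.32158101e+01,  7.27643422e-02,
        4.33709391e-02, -9.14203770e-05]), 'ee_pos': array([ 195.33410384, -540.41369252,  213.31107822]), 'ee_rot': array([-1.79998352e+02,  7.69066991e-02, -7.01280334e+01]), 'force': array([-0.50505486, -0.16010033, -0.05016843]), 'torque': array([-0.01303455, -0.05153989,  0.0469565 ]), 'gripper_width': 91.463127524536}
```

View pics/scene0.png

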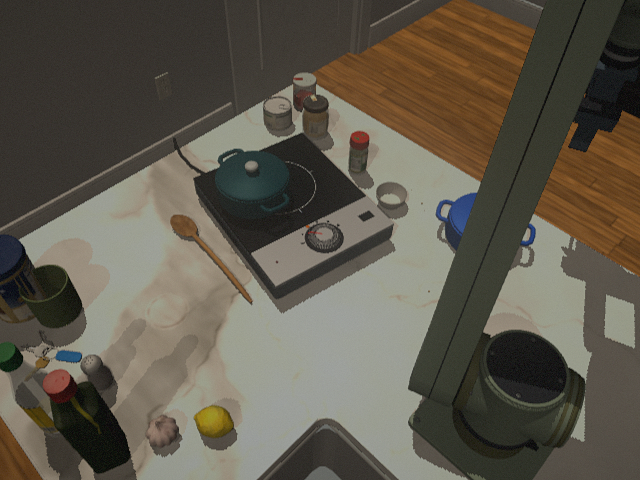

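View pics/side0.png

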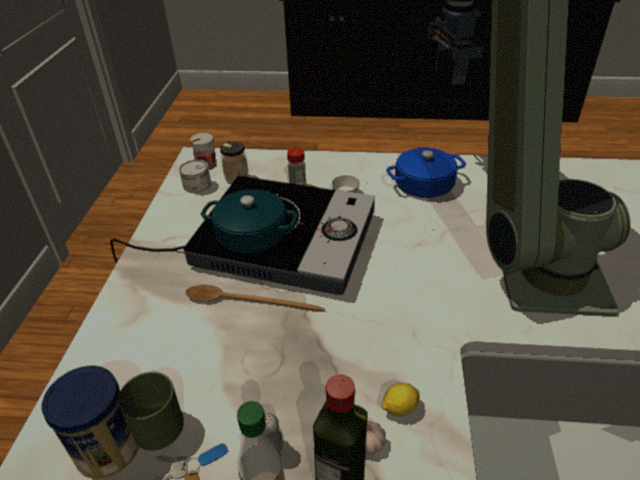

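View pics/wrist0.png

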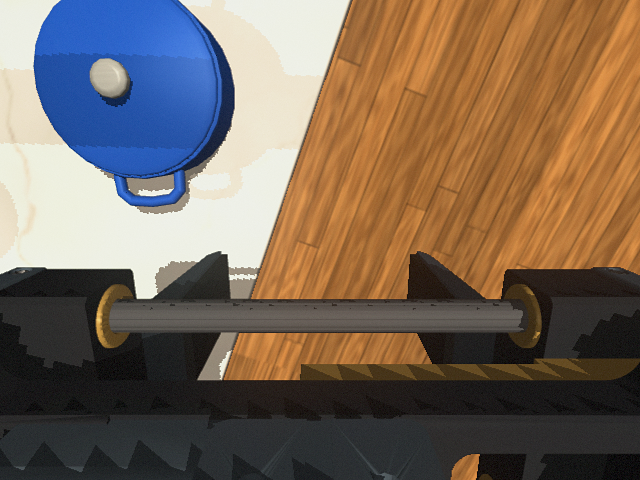

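The scene view shows the teal pot at about (252,180), the ring to its right with its far edge at (315,186), the dial at (324,237), the jar at (359,150) and the salt dish at (391,195). The spoon runs from (185,228) to (250,300), and the blue decoy is at (480,225). I'll enlarge crops of the hob.

```bash
python3 - <<'E'
import cv2
s=cv2.imread("pics/scene0.png"); c=s[125:300,180:420]; cv2.imwrite("pics/scene0c.png",cv2.resize(c,None,fx=3.3,fy=3.3,interpolation=cv2.INTER_CUBIC))
s=cv2.imread("pics/side0.png"); c=s[165:300,180:390]; cv2.imwrite("pics/side0c.png",cv2.resize(c,None,fx=3.8,fy=3.8,interpolation=cv2.INTER_CUBIC))
E
```

```text
(no output)
```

View pics/scene0c.png

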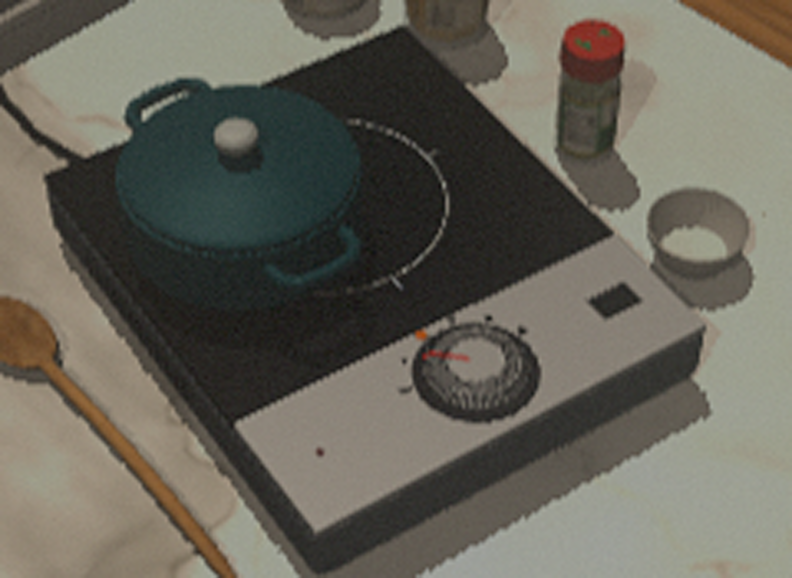

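View pics/side0c.png

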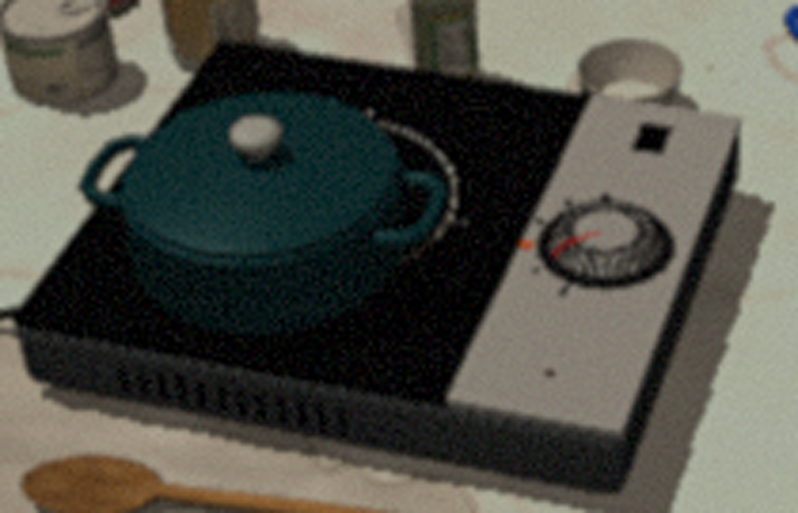

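```bash
cat > h.py <<'E'
import numpy as np, cv2
from workcell import env
def K(p):
    f=240/np.tan(np.radians(p['fov_y']/2)); return f
def back(name,uv,z,p=None):
    p=p or env.camera_params(name); f=K(p); P=p['pose']
    uv=np.atleast_2d(uv).astype(float)
    d=np.c_[(uv[:,0]-p['cx'])/f,(uv[:,1]-p['cy'])/f,np.ones(len(uv))]@P[:3,:3].T
    t=(z-P[2,3])/d[:,2]
    return P[:3,3]+d*t[:,None]
def proj(name,X,p=None):
    p=p or env.camera_params(name); f=K(p); P=p['pose']
    c=(np.atleast_2d(X)-P[:3,3])@P[:3,:3]
    return np.c_[p['cx']+f*c[:,0]/c[:,2],p['cy']+f*c[:,1]/c[:,2]]
E
python3 - <<'E'
from h import *
np.set_printoptions(precision=1,suppress=True)
sc=lambda a:(np.array(a,float)+.5)/3.3+[180,125]-.5
si=lambda a:(np.array(a,float)+.5)/3.8+[180,165]-.5
C={}
C['scene']=back('scene',sc([[405,28],[48,178],[316,530],[703,328]]),60)[:,:2]
C['side']=back('side',si([[222,44],[18,327],[625,435],[738,120]]),60)[:,:2]
model=np.array([[180,-150],[180,150],[-180,150],[-180,-150]],float)
for k,v in C.items():
    m=v.mean(0); A=(v-m); H=model.T@A; a=np.arctan2(H[0,1]-H[1,0],H[0,0]+H[1,1])
    R=np.array([[np.cos(a),-np.sin(a)],[np.sin(a),np.cos(a)]])
    print(k,'ctr',m,'yaw',a,'res',v-m-model@R.T)
# ring
from scipy.optimize import least_squares
r={'scene':back('scene',sc([[355,122],[390,130],[425,157],[445,190],[447,210],[437,243],[415,268],[385,284],[345,293]]),60)[:,:2],
'side':back('side',si([[388,126],[420,140],[445,165],[455,190],[450,212],[430,240],[405,256]]),60)[:,:2]}
for k,v in r.items():
    s=least_squares(lambda c:np.hypot(*(v-c).T)-83,v.mean(0)); print(k,'ring',s.x,s.fun)
for k,u in (('scene',sc([[237,133],[236,117]])),('side',si([[256,132],[257,113]]))): print(k,'knob',back(k,u,60+88),back(k,u,60+94))
# dial top
print('dial',back('scene',sc([[476,358]]),72),back('side',si([[609,232]]),72))
print('dot',back('scene',sc([[421,335]]),60),back('side',si([[527,244]]),60))
print('ptr',back('scene',sc([[468,358],[424,352]]),72),back('side',si([[600,232],[556,252]]),72))
print('jar',back('scene',sc([[594,40]]),106),'salt',back('scene',sc([[698,220]]),35))
print('ears',back('scene',sc([[130,105],[205,90],[275,275],[352,235]]),108.5))
print('ears',back('side',si([[85,185],[140,142],[410,240],[440,190]]),108.5))
print('spoon',back('scene',sc([[0,330],[60,350],[225,570]]),10))
E
```

```text
scene ctr [585.9 -85.5] yaw -0.20082452841588147 res [[-2.3  3.9]
 [-5.  -2.5]
 [ 3.2 -5.4]
 [ 4.   4. ]]
side ctr [584.1 -78.3] yaw -0.18446931525993593 res [[-3.8  2.3]
 [-5.  -0.9]
 [ 3.8 -4.1]
 [ 4.9  2.7]]
scene ring [635.4 -96.3] [ 1.   2.3 -1.3 -1.1 -1.   0.2  1.4  1.1  0.1]
side ring [637.2 -94.4] [-0.7 -0.2 -0.4  1.2  0.6  0.3 -1.6]
scene knob [[655.1 -40.8 148. ]
 [666.8 -50.2 148. ]] [[649.9 -36.8 154. ]
 [661.5 -46.1 154. ]]
side knob [[652.7 -38.  148. ]
 [655.8 -56.1 148. ]] [[650.4 -29.7 154. ]
 [653.4 -47.7 154. ]]
dial [[461.8 -62.3  72. ]] [[457.2 -56.8  72. ]]
dot [[506.7 -58.7  60. ]] [[505.3 -57.4  60. ]]
ptr [[465.3 -58.8  72. ]
 [488.1 -42.6  72. ]] [[462.4 -56.4  72. ]
 [486.2 -36.4  72. ]]
jar [[ 588.4 -311.8  106. ]] salt [[ 461.8 -287.1   35. ]]
ears [[760.1 -33.8 108.5]
 [736.5 -79.7 108.5]
 [575.6   1.2 108.5]
 [567.2 -56.7 108.5]]
ears [[755.8 -34.7 108.5]
 [734.4 -77.8 108.5]
 [562.7   3.1 108.5]
 [552.1 -42.9 108.5]]
spoon [[739.  109.4  10. ]
 [696.7  91.6  10. ]
 [486.7 128.8  10. ]]
```

The pot is about 60 mm from the ring along the hob's +y, the ring is near (636,-95), and the hob yaw is about -0.19. I'll move to a viewpoint above the hob on the way.

Call:
drive_tool([
  [[0.021,0.017,0.008],[0,0,0.0516]],
  [[0.021,0.017,0.008],[0,0,0.0516]],
  [[0.021,0.017,0.008],[0,0,0.0516]],
  [[0.021,0.017,0.008],[0,0,0.0516]],
  [[0.021,0.017,0.008],[0,0,0.0516]],
  [[0.021,0.017,0.008],[0,0,0.0516]],
  [[0.021,0.017,0.008],[0,0,0.0516]],
  [[0.021,0.017,0.008],[0,0,0.0516]],
  [[0.021,0.017,0.008],[0,0,0.0516]],
  [[0.021,0.017,0.008],[0,0,0.0516]],
])

```text
time_s: 0.98
ee_pos: [406.2, -369.7, 294.1]
ee_rot: [-180.0, 0.0, -40.4]
force: [0.2, -1.0, -0.3]
gripper_width: 91.2
```

Call:
drive_tool([
  [[0.021,0.017,0.004],[0,0,0.0516]],
  [[0.021,0.017,0.004],[0,0,0.0516]],
  [[0.021,0.017,0.004],[0,0,0.0516]],
  [[0.021,0.017,0.004],[0,0,0.0516]],
  [[0.021,0.017,0.004],[0,0,0.0516]],
  [[0.021,0.017,0.004],[0,0,0.0516]],
  [[0.021,0.017,0.004],[0,0,0.0516]],
  [[0.021,0.017,0],[0,0,0.0516]],
  [[0.021,0.017,0],[0,0,0.0516]],
  [[0.021,0.017,0],[0,0,0.0516]],
])

```text
time_s: 1.82
ee_pos: [616.3, -199.7, 321.6]
ee_rot: [-180.0, 0.0, -10.8]
force: [-0.1, -0.4, 0.1]
gripper_width: 91.3
```

Call:
drive_tool([
  [[0,0,0],[0,0,0]],
  [[0,0,0],[0,0,0]],
  [[0,0,0],[0,0,0]],
  [[0,0,0],[0,0,0]],
  [[0,0,0],[0,0,0]],
  [[0,0,0],[0,0,0]],
  [[0,0,0],[0,0,0]],
  [[0,0,0],[0,0,0]],
  [[0,0,0],[0,0,0]],
  [[0,0,0],[0,0,0]],
])

```text
time_s: 2.65
ee_pos: [615.3, -200.9, 322.0]
ee_rot: [180.0, -0.0, -11.0]
force: [-0.4, 0.3, 0.6]
gripper_width: 91.3
```

```bash
python3 - <<'E'
from h import *
import pickle
s=env.state(); print(s['time_s'],s['ee_pos'],s['ee_rot'],s['force'])
p=env.camera_params('wrist'); im=env.grab_frame('wrist'); pickle.dump(p,open('w1.pkl','wb'))
print(p['pose'])
cv2.imwrite('pics/w1.png',im[:,:,::-1])
E
```

```text
2.65 [ 615.3395536  -200.90754286  322.04550253] [ 1.79997386e+02 -8.74962489e-03 -1.10136249e+01] [-0.4485091   0.32888423  0.55002528]
[[ 9.81680930e-01 -1.84736301e-01 -4.66374454e-02  6.28674088e+02]
 [-1.90531030e-01 -9.50922895e-01 -2.43810531e-01 -1.33394619e+02]
 [ 6.92041051e-04  2.48230029e-01 -9.68700869e-01  4.91341669e+02]
 [ 0.00000000e+00  0.00000000e+00  0.00000000e+00  1.00000000e+00]]
```

View pics/w1.png

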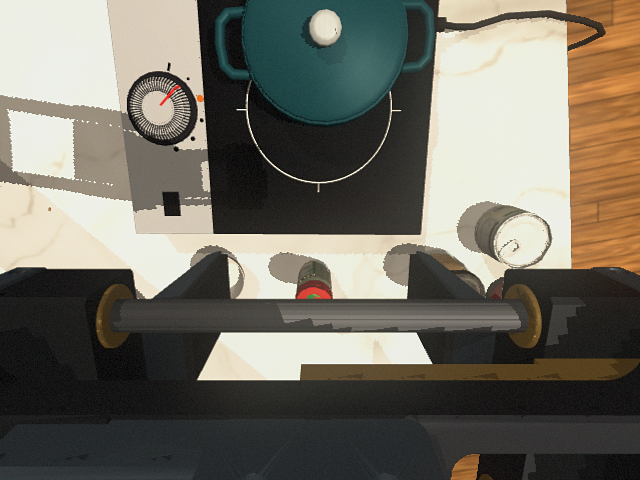

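The wrist view shows the ring between (247,109) and (391,110) with its bottom at (318,183). The knob is at (324,28), the dial centre at about (159,107) with the pointer at keep warm, and the orange dot at (200,98).

```bash
python3 - <<'E'
from h import *
import pickle
from scipy.optimize import least_squares
np.set_printoptions(precision=1,suppress=True)
p=pickle.load(open('w1.pkl','rb'))
v=back('',[[247,109],[391,110],[318,183],[263,154],[376,153],[290,178],[347,178]],60,p)[:,:2]
s=least_squares(lambda c:np.hypot(*(v-c).T)-83,v.mean(0)); print('ring',s.x,s.fun)
print('ring free',least_squares(lambda c:np.hypot(*(v-c[:2]).T)-c[2],[*v.mean(0),83]).x)
print('knob 94,85',back('',[[325,26],[325,30]],154,p),back('',[[325,28]],145,p))
print('lateral: lid/wall extents z~118', back('',[[242,30],[407,30]],118,p))
print('bottom of lid',back('',[[326,125]],118,p))
d=back('',[[158,107]],72,p); print('dial',d)
print('ptr',back('',[[162,104],[179,86]],72,p),'dot',back('',[[200,98]],60,p))
print('hob strip edge/ front right corners',back('',[[136,234],[422,234]],60,p))
print('ears',back('',[[217,12],[217,77],[433,5],[433,65]],110,p))
im=cv2.imread('pics/w1.png'); cv2.imwrite('pics/w1c.png',cv2.resize(im[0:200,100:450],None,fx=2.2,fy=2.2,interpolation=cv2.INTER_CUBIC))
E
```

```text
ring [636.7 -98.1] [-0.4 -0.4 -0.5 -1.  -0.8  1.1  0.6]
ring free [636.5 -98.9  82.4]
knob 94,85 [[652.9 -39.7 154. ]
 [652.3 -42.8 154. ]] [[653.2 -38.8 145. ]]
lateral: lid/wall extents z~118 [[578.  -18.2 118. ]
 [730.7 -47.8 118. ]]
bottom of lid [[ 639.9 -117.5  118. ]]
dial [[461.3 -61.1  72. ]]
ptr [[466.6 -58.9  72. ]
 [490.5 -44.6  72. ]] dot [[506.3 -58.8  60. ]]
hob strip edge/ front right corners [[ 384.6 -197.8   60. ]
 [ 735.2 -265.9   60. ]]
ears [[557.3   3.8 110. ]
 [542.4 -51.8 110. ]
 [759.9 -29.5 110. ]
 [754.  -81.7 110. ]]
```

View pics/w1c.png

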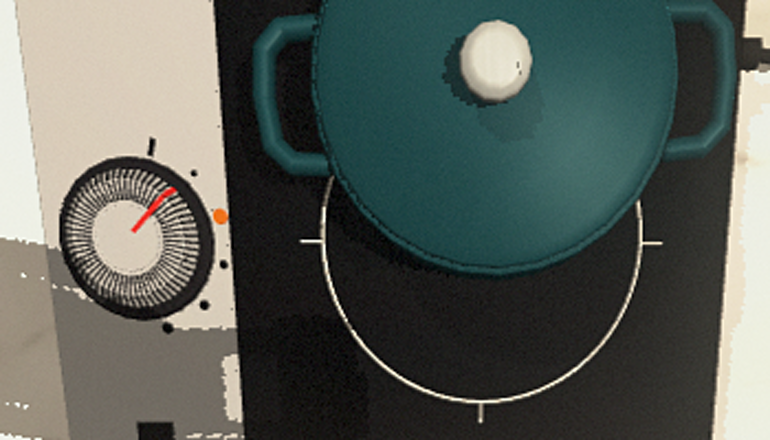

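Call:
drive_tool([
  [[0.0074,0.0286,0],[0,0,-0.0087]],
  [[0.0074,0.0286,0],[0,0,-0.0087]],
  [[0.0074,0.0286,0],[0,0,-0.0087]],
  [[0.0074,0.0286,0],[0,0,-0.0087]],
  [[0.0074,0.0286,0],[0,0,-0.0087]],
  [[0.0074,0.0286,0],[0,0,-0.0087]],
  [[0.0074,0.0286,0],[0,0,-0.0087]],
  [[0.0074,0.0286,0],[0,0,-0.0087]],
  [[0.0074,0.0286,0],[0,0,-0.0087]],
  [[0.0074,0.0286,0],[0,0,-0.0087]],
], claw=0.66)

```text
time_s: 3.53
ee_pos: [689.6, 86.7, 322.0]
ee_rot: [180.0, -0.0, -16.0]
force: [1.0, 0.3, -0.7]
gripper_width: 60.2
```

Call:
drive_tool([
  [[0,0,0],[0,0,0]],
  [[0,0,-0.03],[0,0,0]],
  [[0,0,-0.03],[0,0,0]],
  [[0,0,-0.03],[0,0,0]],
  [[0,0,-0.03],[0,0,0]],
  [[0,0,-0.03],[0,0,0]],
  [[0,0,-0.03],[0,0,0]],
  [[0,0,-0.03],[0,0,0]],
  [[0,0,-0.02],[0,0,0]],
  [[0,0,-0.01],[0,0,0]],
])

```text
time_s: 4.37
ee_pos: [687.4, 84.5, 78.3]
ee_rot: [179.9, 0.3, -16.0]
force: [0.5, -0.3, 0.0]
gripper_width: 60.1
```

```bash
python3 - <<'E'
from h import *
s=env.state(); print(s['time_s'],s['ee_pos'],s['ee_rot'],s['force'],s['gripper_width'])
im=env.grab_frame('side'); cv2.imwrite('pics/s2.png',cv2.resize(im[100:340,140:460,::-1],None,fx=2.4,fy=2.4,interpolation=cv2.INTER_CUBIC))
E
```

```text
4.3667 [687.38704323  84.46418786  78.33557128] [179.85806635   0.3071453  -15.99473119] [ 0.46894571 -0.27239948  0.01033515] 60.12248792054768
```

View pics/s2.png

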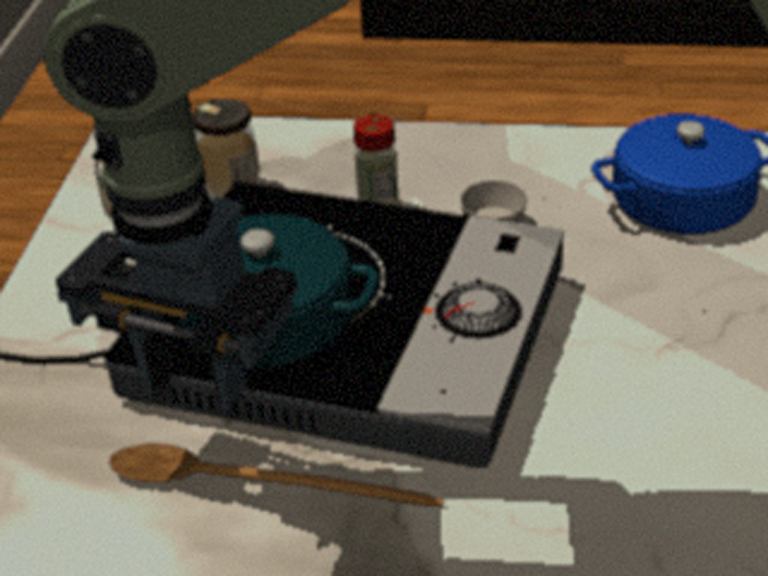

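The fingers are clear of the pot on its +y side. Now I'll approach and push.

Call:
drive_tool([
  [[-0.0014,-0.0048,0],[0,0,0]],
  [[-0.0014,-0.0048,0],[0,0,0]],
  [[-0.0014,-0.0048,0],[0,0,0]],
  [[-0.0014,-0.0048,0],[0,0,0]],
  [[-0.0014,-0.0048,0],[0,0,0]],
  [[-0.0014,-0.0048,0],[0,0,0]],
  [[-0.0011,-0.0038,0],[0,0,0]],
  [[-0.0011,-0.0038,0],[0,0,0]],
  [[-0.0011,-0.0038,0],[0,0,0]],
  [[-0.0011,-0.0038,0],[0,0,0]],
])

```text
time_s: 5.25
ee_pos: [676.8, 42.0, 82.2]
ee_rot: [-179.9, -0.0, -16.0]
force: [2.0, 4.0, 0.2]
gripper_width: 60.3
```

Call:
drive_tool([
  [[-0.0011,-0.0038,0],[0,0,0]],
  [[-0.0011,-0.0038,0],[0,0,0]],
  [[-0.0011,-0.0038,0],[0,0,0]],
  [[-0.0011,-0.0038,0],[0,0,0]],
  [[-0.0011,-0.0038,0],[0,0,0]],
  [[-0.0008,-0.0029,0],[0,0,0]],
  [[-0.0006,-0.0019,0],[0,0,0]],
  [[-0.0006,-0.0019,0],[0,0,0]],
  [[0,0,0],[0,0,0]],
  [[0,0,0],[0,0,0]],
])

```text
time_s: 6.08
ee_pos: [669.1, 15.0, 82.1]
ee_rot: [180.0, -0.0, -16.0]
force: [0.7, 2.2, 1.7]
gripper_width: 60.2
```

```bash
python3 - <<'E'
from h import *
s=env.state(); print(s['time_s'],s['ee_pos'],s['ee_rot'],s['force'],s['gripper_width'])
for n in ['side','scene']:
    im=env.grab_frame(n); cv2.imwrite(f'pics/{n}3.png',im[:,:,::-1]); cv2.imwrite(f'pics/{n}3c.png',cv2.resize(im[120:320,170:420,::-1],None,fx=3,fy=3,interpolation=cv2.INTER_CUBIC))
E
```

```text
6.0833 [669.14281295  15.0349284   82.05208897] [ 1.79956974e+02 -2.27125590e-02 -1.59770748e+01] [0.7280934  2.24189892 1.72768337] 60.21489170474534
```

View pics/side3c.png

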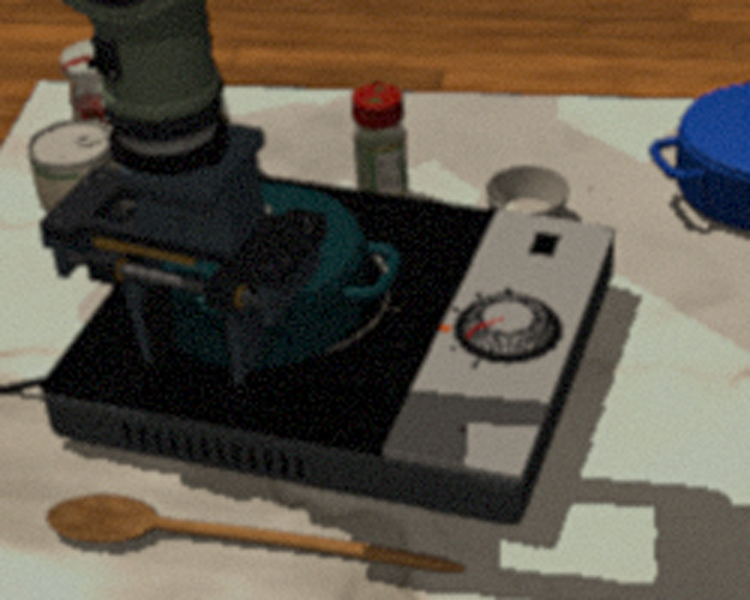

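View pics/scene3c.png

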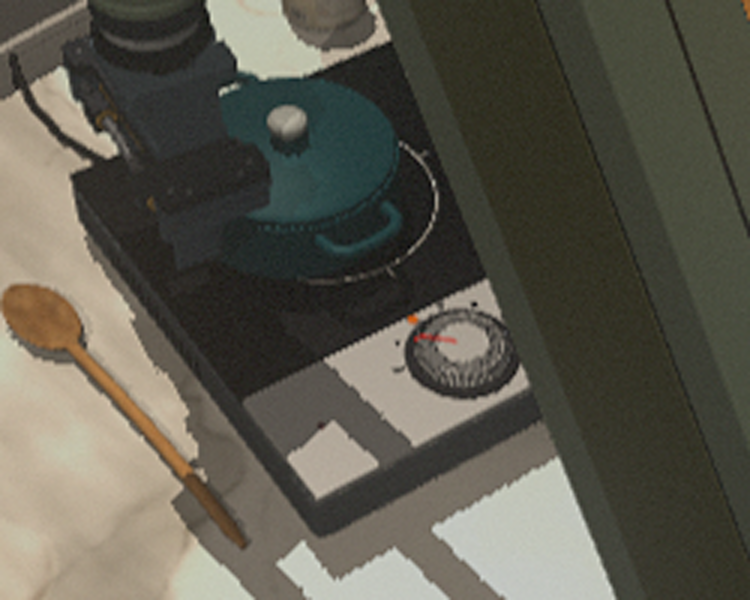

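```bash
python3 - <<'E'
from h import *
np.set_printoptions(precision=1,suppress=True)
c=back('scene',[288/3+170-.3,120/3+120-.3],148); print(c)
c0=back('scene',[[237/3.3+180-.3,133/3.3+125-.3]],148); print(c0)
pot=c[0,:2]+np.array([653,-40])-c0[0,:2]; T=np.array([669.1,15.0]); print(pot, T-pot, np.hypot(*(T-pot)),'to ring',[636.7,-97.5]-pot)
E
```

```text
[[646.4 -73.  148. ]]
[[654.9 -40.8 148. ]]
[644.5 -72.2] [24.6 87.2] 90.63271245647283 to ring [ -7.8 -25.3]
```

Call:
drive_tool([
  [[-0.0008,-0.0029,0],[0,0,0]],
  [[-0.0008,-0.0029,0],[0,0,0]],
  [[-0.0011,-0.0038,0],[0,0,0]],
  [[-0.0011,-0.0038,0],[0,0,0]],
  [[-0.0011,-0.0038,0],[0,0,0]],
  [[-0.0008,-0.0029,0],[0,0,0]],
  [[-0.0008,-0.0029,0],[0,0,0]],
  [[-0.0005,-0.0016,0],[0,0,0]],
  [[-0.0003,-0.001,0],[0,0,0]],
  [[0,0,0],[0,0,0]],
])

```text
time_s: 7.02
ee_pos: [661.6, -10.5, 81.9]
ee_rot: [180.0, 0.0, -16.0]
force: [0.8, 2.2, 1.0]
gripper_width: 59.8
```

Call:
drive_tool([
  [[0,0,0],[0,0,0]],
  [[0,0,0],[0,0,0]],
  [[0.0014,0.0048,0],[0,0,0]],
  [[0.0014,0.0048,0],[0,0,0]],
  [[0.0028,0.0096,0],[0,0,0]],
  [[0.0028,0.0096,0],[0,0,0]],
  [[0.0028,0.0096,0],[0,0,0]],
  [[0.0028,0.0096,0],[0,0,0]],
  [[0,0,0.02],[0,0,0]],
  [[0,0,0.02],[0,0,0]],
])

```text
time_s: 7.85
ee_pos: [675.1, 39.5, 120.8]
ee_rot: [179.9, 0.2, -15.9]
force: [1.1, 0.5, 0.6]
gripper_width: 59.9
```

```bash
python3 - <<'E'
from h import *
np.set_printoptions(precision=1,suppress=True)
s=env.state(); print(s['time_s'],s['ee_pos'],s['ee_rot'],s['force'],s['gripper_width'])
for n in ['side','scene']:
    im=env.grab_frame(n); cv2.imwrite(f'pics/{n}4.png',im[:,:,::-1]); cv2.imwrite(f'pics/{n}4c.png',cv2.resize(im[120:320,170:420,::-1],None,fx=3,fy=3,interpolation=cv2.INTER_CUBIC))
E
```

```text
7.85 [675.1  39.5 120.8] [179.9   0.2 -15.9] [1.1 0.5 0.6] 59.90278509791103
```

View pics/scene4c.png

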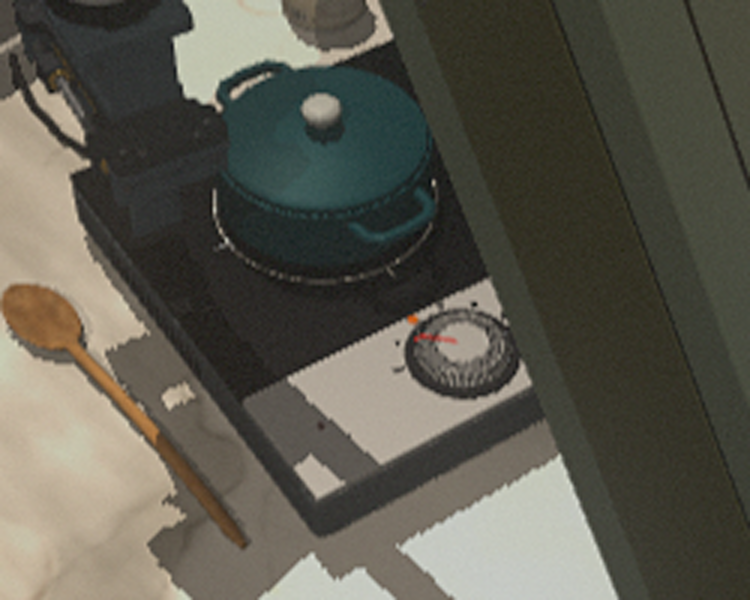

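```bash
python3 - <<'E'
from h import *
np.set_printoptions(precision=1,suppress=True)
c=back('scene',[322/3+170-.3,109/3+120-.3],148)
c0=back('scene',[[237/3.3+180-.3,133/3.3+125-.3]],148)
pot=c[0,:2]+np.array([653,-40])-c0[0,:2]; print(c,pot,'to ring',[636.7,-97.5]-pot)
im=cv2.imread('pics/side4.png'); cv2.imwrite('pics/side4d.png',cv2.resize(im[150:290,180:380],None,fx=4,fy=4,interpolation=cv2.INTER_CUBIC))
E
```

```text
[[638.1 -98.  148. ]] [636.2 -97.2] to ring [ 0.5 -0.3]
```

View pics/side4d.png

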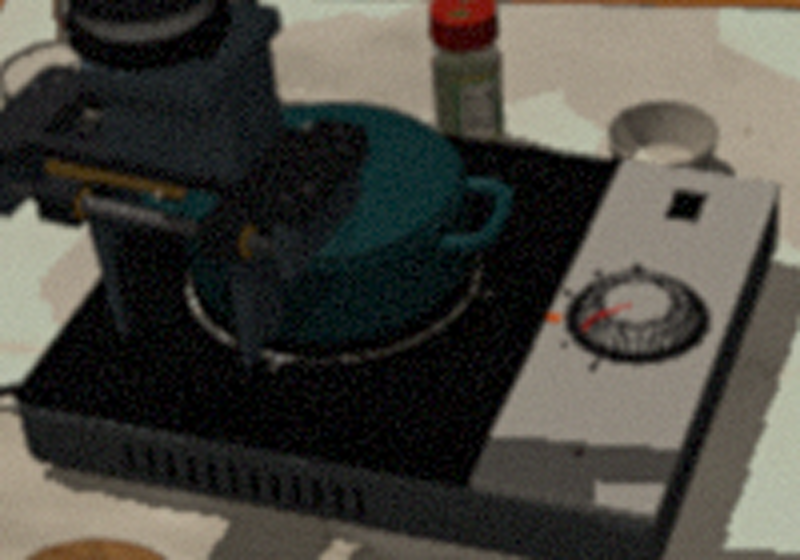

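Call:
drive_tool([
  [[0,0,0.025],[0,0,0]],
  [[0,0,0.03],[0,0,0]],
  [[0,0,0.03],[0,0,0]],
  [[0,0,0.03],[0,0,0]],
  [[-0.01,-0.005,0.03],[0,0,0]],
  [[-0.01,-0.01,0.03],[0,0,0]],
  [[-0.01,-0.02,0],[0,0,0]],
  [[-0.01,-0.02,0],[0,0,0]],
  [[-0.01,-0.02,0],[0,0,0]],
  [[0,0,0],[0,0,0]],
], claw=0)

```text
time_s: 8.78
ee_pos: [624.2, -39.9, 296.7]
ee_rot: [179.9, 0.1, -16.1]
force: [-0.5, 0.4, -0.4]
gripper_width: 0.5
```

The pot is centred to within about 1 mm by the knob position, and the ring shows evenly round its base. Next I'll move to the dial.

Call:
drive_tool([
  [[-0.0197,-0.0019,0],[0,0,0]],
  [[-0.0197,-0.0019,0],[0,0,0]],
  [[-0.0197,-0.0019,0],[0,0,0]],
  [[-0.0197,-0.0019,0],[0,0,0]],
  [[-0.0197,-0.0019,0],[0,0,0]],
  [[-0.0197,-0.0019,0],[0,0,0]],
  [[-0.0197,-0.0019,0],[0,0,0]],
  [[-0.0197,-0.0019,0],[0,0,0]],
  [[-0.0197,-0.0019,0],[0,0,0]],
  [[0,0,0],[0,0,0]],
])

```text
time_s: 9.62
ee_pos: [445.7, -53.6, 296.7]
ee_rot: [180.0, 0.1, -16.0]
force: [-1.1, 0.1, 0.2]
gripper_width: 0.4
```

Call:
drive_tool([
  [[0,0,-0.03],[0,0,0]],
  [[0,0,-0.03],[0,0,0]],
  [[0,0,-0.03],[0,0,0]],
  [[0,0,-0.03],[0,0,0]],
  [[0,0,-0.03],[0,0,0]],
  [[0,0,-0.03],[0,0,0]],
  [[0,0,-0.02],[0,0,0]],
  [[0,0,-0.01],[0,0,0]],
  [[0,0,0],[0,0,0]],
  [[0,0,0],[0,0,0]],
])

```text
time_s: 10.45
ee_pos: [449.1, -53.7, 86.4]
ee_rot: [-180.0, 0.1, -16.0]
force: [-0.1, 0.3, 0.1]
gripper_width: 0.4
```

```bash
python3 - <<'E'
from h import *
np.set_printoptions(precision=1,suppress=True)
s=env.state(); print(s['time_s'],s['ee_pos'],s['ee_rot'],s['force'],s['gripper_width'])
im=env.grab_frame('side'); cv2.imwrite('pics/side5c.png',cv2.resize(im[140:290,240:440,::-1],None,fx=4,fy=4,interpolation=cv2.INTER_CUBIC))
im=env.grab_frame('scene'); cv2.imwrite('pics/scene5c.png',cv2.resize(im[140:290,240:440,::-1],None,fx=4,fy=4,interpolation=cv2.INTER_CUBIC))
E
```

```text
10.45 [449.1 -53.7  86.4] [-180.     0.1  -16. ] [-0.1  0.3  0.1] 0.3648089730264251
```

View pics/side5c.png

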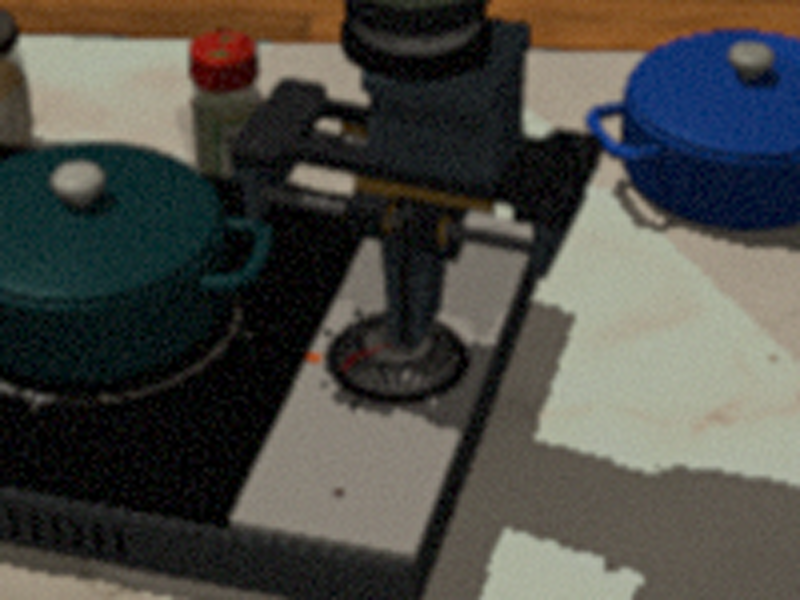

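View pics/scene5c.png

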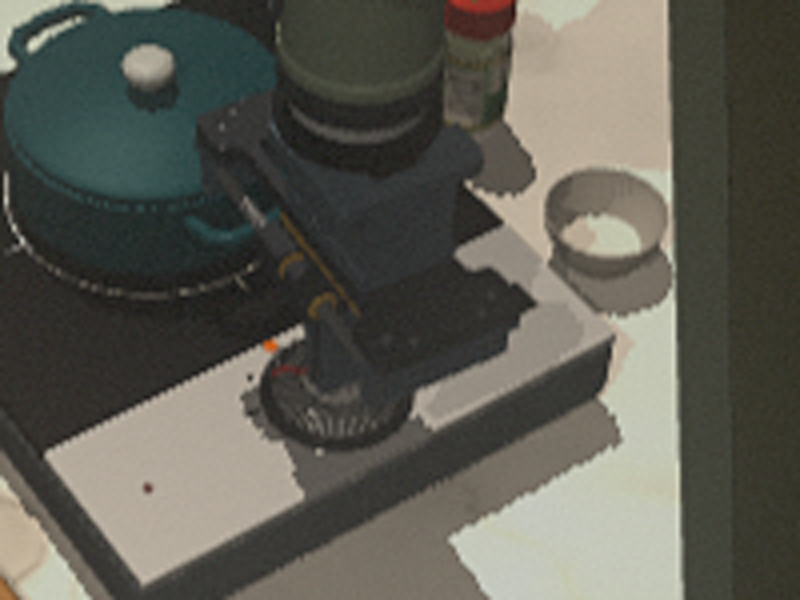

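Call:
drive_tool([
  [[0,0,-0.002],[0,0,0]],
  [[0,0,-0.002],[0,0,0]],
  [[0,0,-0.002],[0,0,0]],
  [[0,0,-0.002],[0,0,0]],
  [[0,0,-0.002],[0,0,0]],
  [[0,0,-0.001],[0,0,0]],
  [[0,0,-0.001],[0,0,0]],
  [[0,0,0],[0,0,0]],
  [[0,0,0],[0,0,0]],
  [[0,0,0],[0,0,0]],
])

```text
time_s: 11.38
ee_pos: [448.6, -54.2, 75.0]
ee_rot: [180.0, -0.0, -16.0]
force: [-0.3, -0.6, -0.8]
gripper_width: 0.5
```

Call:
drive_tool([
  [[0,0,-0.001],[0,0,0]],
  [[0,0,-0.001],[0,0,0]],
  [[0,0,-0.0005],[0,0,0]],
  [[0,0,-0.0005],[0,0,0]],
  [[0,0,0],[0,0,0]],
  [[0,0,0],[0,0,0]],
  [[0,0,0],[0,0,0]],
  [[0,0,0],[0,0,0]],
  [[0,0,0],[0,0,0]],
  [[0,0,0],[0,0,0]],
])

```text
time_s: 12.22
ee_pos: [448.5, -54.1, 72.2]
ee_rot: [-180.0, -0.0, -16.0]
force: [-2.0, -0.1, 6.3]
gripper_width: 0.6
```

Call:
drive_tool([
  [[0,0,-0.0004],[0,0,0]],
  [[0,0,0],[0,0,0]],
  [[0,0,0],[0,0,0]],
  [[0.0004,0.00064,0],[0,0,-0.053]],
  [[0.00043,0.00062,0],[0,0,-0.053]],
  [[0.00046,0.0006,0],[0,0,-0.053]],
  [[0.00049,0.00057,0],[0,0,-0.053]],
  [[0.00052,0.00054,0],[0,0,-0.053]],
  [[0,0,0],[0,0,0]],
  [[0,0,0],[0,0,0]],
])

```text
time_s: 13.05
ee_pos: [450.5, -51.5, 72.2]
ee_rot: [180.0, 0.0, -31.2]
force: [-3.7, -0.8, 9.0]
gripper_width: 0.3
```

```bash
python3 - <<'E'
from h import *
np.set_printoptions(precision=2,suppress=True)
s=env.state(); print(s['time_s'],s['ee_pos'],s['ee_rot'],s['force'],s['torque'])
im=env.grab_frame('side'); cv2.imwrite('pics/side6c.png',cv2.resize(im[200:260,300:380,::-1],None,fx=8,fy=8,interpolation=cv2.INTER_CUBIC))
E
```

```text
13.05 [450.51 -51.45  72.17] [179.96   0.   -31.16] [-3.74 -0.82  9.04] [-0.23  0.56 -0.  ]
```

View pics/side6c.png

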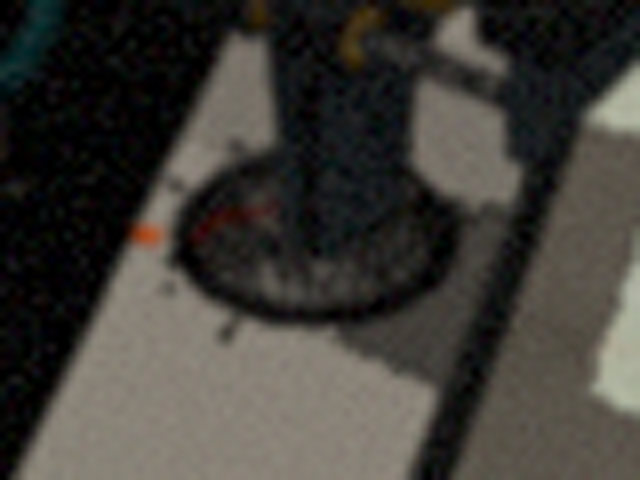

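The pointer has moved about halfway, at (190,235) in the crop and closing on the orange dot at (147,236). I'll finish the drag.

Call:
drive_tool([
  [[0.00055,0.00051,0],[0,0,-0.053]],
  [[0.00058,0.00049,0],[0,0,-0.053]],
  [[0.0006,0.00045,0],[0,0,-0.053]],
  [[0.00063,0.00042,0],[0,0,-0.053]],
  [[0.00065,0.00039,0],[0,0,-0.053]],
  [[0,0,0],[0,0,0]],
  [[0,0,0],[0,0,0]],
  [[0,0,0],[0,0,0]],
  [[0,0,0],[0,0,0]],
  [[0,0,0],[0,0,0]],
])

```text
time_s: 13.93
ee_pos: [453.2, -49.4, 72.2]
ee_rot: [179.9, 0.0, -46.3]
force: [-3.5, -1.6, 10.1]
gripper_width: 0.3
```

```bash
python3 - <<'E'
from h import *
np.set_printoptions(precision=2,suppress=True)
s=env.state(); print(s['time_s'],s['ee_pos'],s['ee_rot'],s['force'],s['torque'])
im=env.grab_frame('side'); cv2.imwrite('pics/side7c.png',cv2.resize(im[200:260,300:380,::-1],None,fx=8,fy=8,interpolation=cv2.INTER_CUBIC))
E
```

```text
13.9333 [453.22 -49.39  72.18] [179.92   0.   -46.33] [-3.48 -1.64 10.08] [-0.3   0.68 -0.04]
```

View pics/side7c.png

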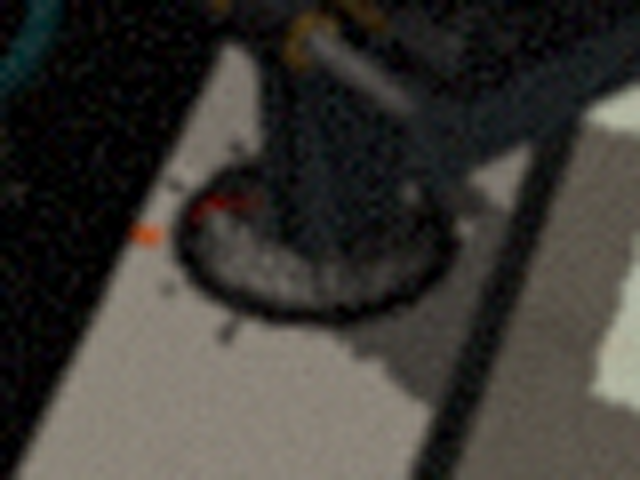

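```bash
python3 - <<'E'
from h import *
np.set_printoptions(precision=1,suppress=True)
c=np.array([460.8,-61.3])
for name,q in (('now',[195,215]),('mid',[192,236])):
    X=back('side',[(q[0]+.5)/8+300-.5,(q[1]+.5)/8+200-.5],70)[0,:2]-c
    a=np.degrees(np.arctan2(X[1],X[0])); print(name,X,a,'hob-relative(yaw -11.6)',a+11.6,'dial angle',np.radians(75-(a+11.6)))
E
```

```text
now [31.4  7. ] 12.49899691507064 hob-relative(yaw -11.6) 24.09899691507064 dial angle 0.8883900963998081
mid [31.4 16.2] 27.27428759856381 hob-relative(yaw -11.6) 38.87428759856381 dial angle 0.630512626033609
```

The pointer reads about 0.89 rad, so there was some slip early in the drag. I'll add about 0.1 rad and lift off.

Call:
drive_tool([
  [[0.00067,0.00035,0],[0,0,-0.053]],
  [[0.00069,0.00032,0],[0,0,-0.053]],
  [[0,0,0],[0,0,0]],
  [[0,0,0],[0,0,0]],
  [[0,0,0.001],[0,0,0]],
  [[0,0,0.001],[0,0,0]],
  [[0,0,0.002],[0,0,0]],
  [[0,0,0.01],[0,0,0]],
  [[0,0,0.02],[0,0,0]],
  [[0,0,0.03],[0,0,0]],
])

```text
time_s: 14.82
ee_pos: [453.4, -48.0, 134.2]
ee_rot: [179.8, 0.2, -52.4]
force: [0.2, 0.0, -0.4]
gripper_width: 0.4
```

Call:
drive_tool([
  [[0,0,0.03],[0,0,0]],
  [[0,0,0.03],[0,0,0]],
  [[0,0,0.03],[0,0,0]],
  [[0,0,0.03],[0,0,0]],
  [[0,0,0.03],[0,0,0]],
  [[0,0,0.03],[0,0,0]],
  [[0.02,-0.03,0.01],[0,0,0.06]],
  [[0.02,-0.03,0],[0,0,0.06]],
  [[0.02,-0.03,0],[0,0,0.06]],
  [[0.02,-0.03,0],[0,0,0.06]],
])

```text
time_s: 15.65
ee_pos: [536.1, -169.5, 325.8]
ee_rot: [-180.0, -0.1, -38.5]
force: [0.2, 0.5, 0.1]
gripper_width: 0.3
```

Call:
drive_tool([
  [[0.02,-0.03,0],[0,0,0.06]],
  [[0.02,-0.03,0],[0,0,0.06]],
  [[0.01,-0.01,0],[0,0,0.06]],
  [[0.01,0,0],[0,0,0.06]],
  [[0.01,0,0],[0,0,0.06]],
  [[0,0,0],[0,0,0.06]],
  [[0,0,0],[0,0,0.06]],
  [[0,0,0],[0,0,0]],
  [[0,0,0],[0,0,0]],
  [[0,0,0],[0,0,0]],
])

```text
time_s: 16.48
ee_pos: [605.2, -238.2, 325.4]
ee_rot: [-180.0, 0.0, -14.7]
force: [-0.2, 0.1, 0.2]
gripper_width: 0.2
```

```bash
python3 - <<'E'
from h import *
import pickle
s=env.state(); print(s['time_s'],s['ee_pos'],s['ee_rot'],s['force'])
p=env.camera_params('wrist'); im=env.grab_frame('wrist'); pickle.dump(p,open('w2.pkl','wb'))
cv2.imwrite('pics/w8.png',im[:,:,::-1])
im=env.grab_frame('side'); cv2.imwrite('pics/side8c.png',cv2.resize(im[140:290,180:400,::-1],None,fx=3.6,fy=3.6,interpolation=cv2.INTER_CUBIC))
E
```

```text
16.4833 [ 605.20889502 -238.2061915   325.38900355] [-1.79993065e+02  7.09494731e-03 -1.46777090e+01] [-0.23547487  0.10526156  0.22125462]
```

View pics/w8.png

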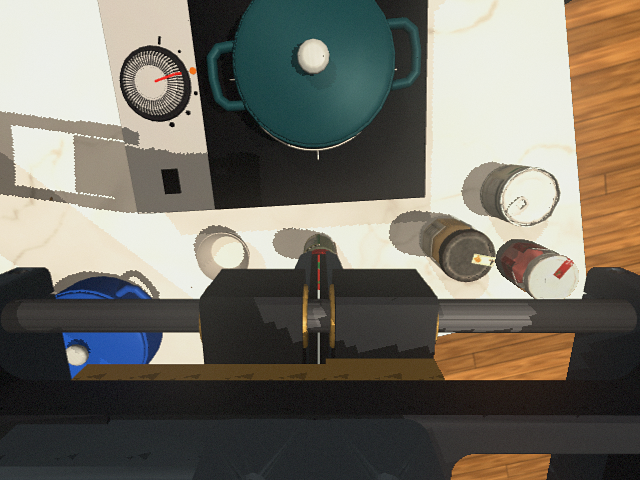

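View pics/side8c.png

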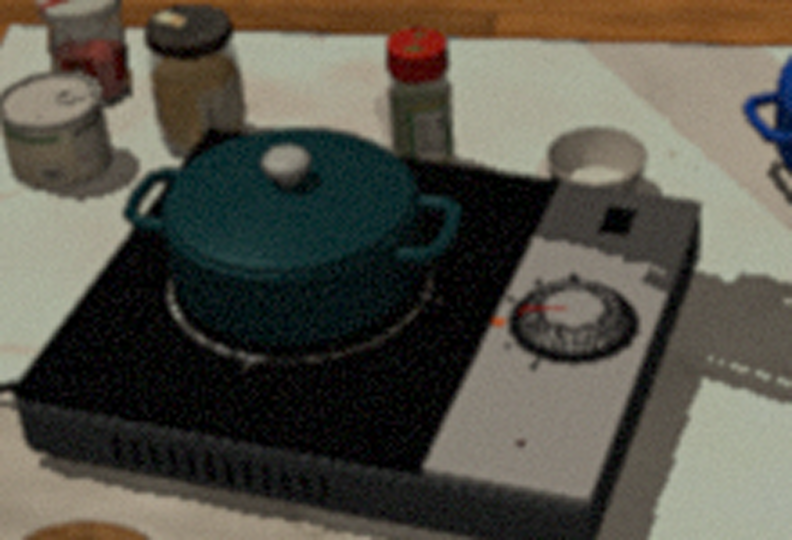

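The wrist view shows the pointer running from (155,80) to (183,73), toward the orange dot at (193,70). The knob is at (313,56), and the bottom tick and ring edge are at (318,150). I'll check this numerically.

```bash
python3 - <<'E'
from h import *
import pickle
np.set_printoptions(precision=1,suppress=True)
p=pickle.load(open('w2.pkl','rb'))
ring=np.array([636.7,-97.5])
k=back('',[[313,56]],148,p)[0]; print('knob',k,'to ring',k[:2]-ring)
d=back('',[[155,80],[182,73.5]],72,p)[:,:2]; o=back('',[[193,70]],60,p)[0,:2]; c=np.array([460.8,-61.3])
ang=lambda v:np.arctan2(v[1],v[0])
print('pointer',ang(d[1]-d[0]),ang(d[1]-c),'dot',ang(o-c),o)
im=cv2.imread('pics/w8.png'); cv2.imwrite('pics/w8c.png',cv2.resize(im[30:140,100:220],None,fx=5,fy=5,interpolation=cv2.INTER_CUBIC))
E
```

```text
knob [637.5 -97.7 148. ] to ring [ 0.8 -0.2]
pointer -0.04082075256440665 -0.023037213009192748 dot 0.05607144474655046 [506.8 -58.7]
```

View pics/w8c.png

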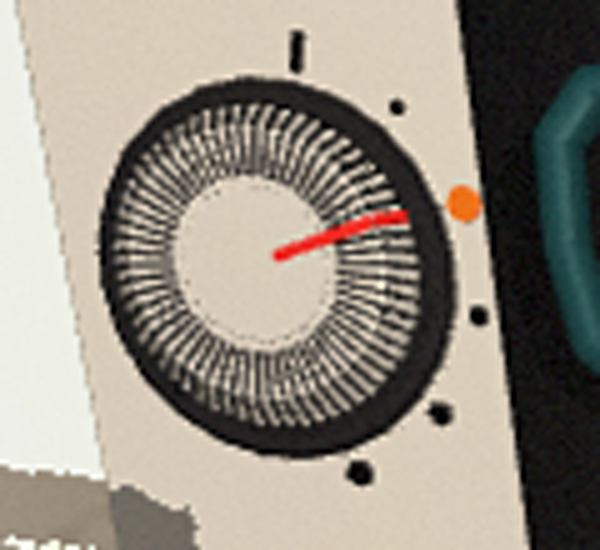

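```bash
python3 - <<'E'
from h import *
import pickle
np.set_printoptions(precision=0,suppress=True)
p=pickle.load(open('w2.pkl','rb'))
def crop(X): return (proj('',X,p)-[100,30]+.5)*5-.5
# dial centre from the surround ellipse (z~63): fit and dot
yaw=-0.203
dot=back('',[[ (464+.5)/5-.5+100,(204+.5)/5-.5+30 ]],60,p)[0,:2]
bar=back('',[[ (360+.5)/5-.5+100,(473+.5)/5-.5+30 ],[(397.5)/5-.5+100,107.5/5-.5+30],[479.5/5-.5+100,316.5/5-.5+30],[441.5/5-.5+100,413.5/5-.5+30]],60,p)[:,:2]
from scipy.optimize import least_squares
pts=np.vstack([bar[1],dot,bar[2],bar[3],bar[0]]); n=np.array([1,2,3,4,5])
def f(v):
    a=v[2]+np.radians(75)-n*.5236
    return (pts-v[:2]-45*np.c_[np.cos(a),np.sin(a)]).ravel()
s=least_squares(f,[461,-61,-.2]); print(np.array2string(s.x,precision=3),np.array2string(s.fun,precision=1))
c=s.x[:2]
for q in (.94,1.047,1.155):
    a=s.x[2]+np.radians(75)-q
    print(q,crop([[*(c+r*np.array([np.cos(a),np.sin(a)])),z] for r,z in((6,72),(20,72),(28,72),(34,66))]))
E
```

```text
[460.794 -62.058  -0.198] [ 0.1  0.8  0.3  0.3  0.2 -0.1  0.1 -0.3 -0.7 -0.6]
0.94 [[280. 252.]
 [335. 224.]
 [367. 207.]
 [401. 201.]]
1.047 [[281. 255.]
 [340. 233.]
 [373. 221.]
 [408. 217.]]
1.155 [[282. 258.]
 [343. 244.]
 [378. 235.]
 [414. 234.]]
```

The pointer matches the 1.047 rad projection, with its tip at (407,214) against a predicted (408,217). The arm is clear, so I'll hand the job in.

```bash
python3 - <<'E'
from workcell import env
print(env.job_done()); print(env.state()['time_s'])
E
```

```text
the job is handed in; nothing more can be done
None
the job is handed in; nothing more can be done
```

The pot is centred on the ring, the dial is in the simmer detent, and I've handed the job in; it reports no verdict. The last state reading before that was at 16.5 s of the 58 s allowed.

- **Pot:** I pushed it about 60 mm by its side wall with the two open fingers, about 20 mm above its foot. In the last wrist picture its knob is about 1 mm from the ring's centre.
- **Dial:** I dragged it clockwise with the shut fingertips, pressing at 6 to 10 N. It lagged about 0.15 rad in the first half of the drag, so I turned a little further before lifting off. The pointer now matches the projected simmer position (1.047 rad) to about 3 pixels in a picture enlarged five times. A rougher check, comparing the pointer's direction with the dot's, differed by 0.08 to 0.1 rad, which I put down to the small pointer in the picture.
- **Clearance:** The fingers ended about 325 mm up, with the measured forces near zero. The salt dish and jar look to be in place. I never went near the spoon at its height, but I didn't measure it or the others again at the end.

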